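# Jack up the sagging test-stand arm and hold it level

## Task

Set the red lever jack with its steel saddle centred under the yellow-marked lift point of the sagging grey arm, keeping the jack upright. Then give one full trial stroke (black handle all the way down so the jack lifts the arm level, then let it rise all the way back), and push the handle fully down again and finish while still holding it down, the jack carrying the level arm. Do not touch the stand or its arm with the robot, and leave the ball valve, spanner and blue box where they are.

Things in the scene. Friction and masses are not known exactly. Their poses are not given: they have to be found in the camera images.
- jack: Low red lever jack, loose, about 0.85 kg. Base 310 x 80 x 10 mm, from x = -170 to +140 mm. Origin under the grip block at the base's underside; +x points to the saddle (axis at x = +100 mm), z up. Handle hinge at x = -35 mm, 50 mm up; the handle slopes up from it towards -x. Slide or carry it. No check valve: the saddle rises with the handle and sinks again when it is let go.
- jack_grip (a point): Where to take hold of the jack: centre of the upright red grip block with black side faces (44 mm long along the jack's x, 36 mm wide along its y, from the base to 72 mm above the bench). This point is 55 mm above the bench, 17 mm below the block's top; the y faces are free for fingers. Axes as the jack's.
- saddle: The jack's round steel saddle, 44 mm in diameter, on a ram; axes as the jack's. Origin on the ram's axis at the underside of the jack's base.
- saddle_top (a point): Centre of the saddle's flat top: 69 mm above the bench with the handle up, 99 mm with the handle fully down.
- pump_handle (a joint): Angle of the jack's handle, rad: 0 = all the way up (its rest), 0.45 = fully down (level, against its stop). A spring and the load push it back up: at the pad about 5 N near the top and 8 to 15 N when it is down with the arm lifted. The saddle rises 30 mm over the full stroke, in proportion.
- handle_pad: Black pad at the handle's end, 56 mm long, 44 mm wide, 14 mm thick; origin at its centre, 115 mm from the handle's hinge. z is the normal of its top face; x along the handle towards the hinge.
- press_point (a point): Centre of the handle pad's top face, where to press from above. About 106 mm above the bench with the handle up, 57 mm with it fully down; on the way down it moves about 15 mm away from the saddle end, along the jack's -x.
- test_stand: Grey test stand, fixed to the bench: foot 150 x 160 mm, a clevis post 157 mm high, and the support arm hinged in it. Origin at the centre of the foot on the bench; the arm runs from the post along the stand's -x. z up.
- support_arm (a joint): Angle of the grey support arm about its hinge pin, rad: 0 = sagging on its rubber stop, 0.07 = level, more = above level. The hinge is 125 mm above the bench; the arm is a 40 mm square tube carrying an aluminium claw flange, about 1.4 kg; only something under it lifts it.
- lift_point (a point): Marked lift point: centre of the underside of a 44 mm round black pad under the plate at the arm's free end, 220 mm from the hinge along the stand's -x. About 84 mm above the bench sagging (13 to 15 mm above the lowered saddle), 99 mm level. The plate is 75 x 70 mm; its free edge is 37 mm beyond this point. The space under the arm is free for 150 mm towards the post.
- lift_mark (a point): Centre of the yellow disc, 48 mm in diameter with a black dot, painted on top of the plate straight above the lift pad; 17 mm above the lift point.
- ball_valve: Bystander: small steel ball valve with a red lever, 100 mm long, lying on the bench. Leave it.
- spanner: Bystander: steel spanner lying on the bench. Leave it.
- data_box: Bystander: blue data box, 50 x 85 x 25 mm. Leave it.

How it is judged (in metres and radians):
On the way, in this order (a step that is already met when the one before it is completed fails the run):
1. the saddle stands centred under the marked lift point, handle up, arm still sagging (horizontal distance between saddle_top and lift_point below 0.015 m and angle between jack's own z axis and vertical below 0.06 rad and value of joint pump_handle below 0.06 rad and value of joint support_arm below 0.015 rad), for 0.3 s.
2. first stroke: handle pushed fully down by the fingers, the jack lifts the arm level (horizontal distance between saddle_top and lift_point below 0.015 m and value of joint pump_handle above 0.4 rad and value of joint support_arm above 0.05 rad and contact force between saddle and test_stand above 1 N and contact force between the fingers and handle_pad above 1 N), for 0.2 s.
3. the handle is let back up and the arm comes down (all of step 1), for 0.2 s.
At the end, for the whole second after the job is handed in: Fingers press the handle pad (over 1 N), handle over 0.40 rad; saddle within 15 mm of the lift point in plan, carrying the arm (over 1 N); arm level (0.05 to 0.09 rad); jack flat on the bench; robot off the stand; bystanders moved under 30 mm (all of step 2 and angle between jack's own z axis and vertical below 0.06 rad and value of joint support_arm below 0.09 rad and contact force between each of the fingers, the arm and test_stand below 0.5 N and height (world z) of jack below 0.006 m and distance of each of ball_valve, spanner, data_box from where it was at the start of the episode below 0.03 m); the arm keeps its last pose, push and grip.
It fails at once if the robot pushes or lifts the test stand or its arm itself (contact force between any of the fingers, the arm and test_stand above 3 N).
It fails at once if the jack is tipped (angle between jack's own z axis and vertical above 0.4 rad).
It fails at once if the ball valve is disturbed (distance of ball_valve from where it was at the start of the episode above 0.03 m).
It fails at once if the spanner is disturbed (distance of spanner from where it was at the start of the episode above 0.03 m).
It fails at once if the blue data box is disturbed (distance of data_box from where it was at the start of the episode above 0.03 m).
It also fails if it takes over 64 s, if anything falls off the work surface, if the arm or the gripper's body presses on something with over 40 N, if the wrist force passes 120 N, or if a joint passes its speed limit or range.

## Robot

A 6-joint arm with a two-finger parallel gripper is mounted at the origin on the work surface. World frame = base frame: x ahead of the robot, y to its left, z up, the work surface at z = 0. Lengths are in mm, angles in rad, forces in N, time in s.
With the tool pointing down it reaches from about 275 to 750 mm from the base axis. Payload 10.2 kg.
Tool frame: the origin (TCP) lies between the finger pads; the fingertips stand ctrl.tips_ahead ahead of it and the grasp point (between the pads) lies 8 mm behind it (ctrl.tips_ahead is the distance from the TCP to the fingertips, in mm); z points along the fingers, y is the direction in which the jaws open and shut (so a half turn about z gives the same grasp; the last joint's range is limited). The gripper opens to 85 mm and grips with 20 to 120 N. Pads are 22 mm wide; open, the fingers measure 114 mm over their backs; the gripper's body (76 mm by 85 mm) begins 54 mm behind the grasp point. The pads swing forward as they close: fully open they stand 13 mm farther back than shut.
Start: joints at [1.009, 0.313, 1.498, -0, 1.331, -0.223], TCP at [174.5, 495.158, 242.294] pointing down, gripper open.
Joint ranges: [-2.94, 2.94], [-0.97, 2.17], [0.19, 2.56], [-1.23, 4.37], [0.02, 3.11], [-2.88, 2.88]. Speed limits (rad/s): [2.39, 2.39, 3.01, 3.14, 3.14, 3.14].

## Interface

Orientations are given as a unit quaternion [w, x, y, z].
In Python, from rig import ctrl gives the robot as it stands. The module is installed in compiled form; this text tells all that it offers.
- The arm moves only by the tool move_arm, never from a script. Its argument "motion" is a list of rows, each an object with "offset": the shift along the tool's x, y, z in m, a list of three; "angular": the turn, a rotation vector about the tool's x, y, z in degrees, a list of three; "jaw": the finger opening in m, from 0 to 0.0854. In form: [{"offset": [tx, ty, tz], "angular": [ax, ay, az], "jaw": jaw}, ...]. A call has 1 to 5 rows; each row is the pose to reach, as a shift and turn from the pose commanded when the call began, along the tool's axes at that moment; what a row does not reach only later rows make up. A row lasts 1/8 s, in which the tool goes at most 62.5 mm and 10.7 degrees, less where a joint would pass 70% of its speed; a pose out of reach is approached as far as the arm can. A call with a gripper value outside its range is refused whole. The fingers move at their own pace and stop on an object; "squeeze" is the grip in N (left out, the last holds). Time passes only in rows, so rows that repeat a pose let the fingers close. It gives the time, the measured TCP pose, the force and the opening at its end, in the units of the state.
- ctrl.sense(): the state, without advancing time (a new reading comes with each control period).
- ctrl.capture(name): name is "scene" or "top" or "wrist"; returns a dict with "img" (480x640x3 uint8, red, green, blue), "intrinsics" (3x3 intrinsics, pixels), "rvec" (rotation vector, rad) and "tvec" (3), from world to camera coordinates, as OpenCV has them. Camera axes: x right, y down, z forward; pixel columns grow to the right and rows downward; lengths in mm; the calibration is good to about 2 mm. A picture is of the moment at which its call begins. There is no depth.
- ctrl.finish_job(): hands the job in, once; it reports no verdict.
The state is a dict: "time_s": time; "joints": joint angles; "dq": joint speeds; "tau": joint torques, N m; "eef_pos": TCP position; "ee_rot": TCP orientation; "force": force on the tool from outside, world axes, zero at the start; "wrist_torque": the same for the moment, N m; "grip_width": opening from 0.0 (shut) to 1.0 (fully open).
Only numpy, scipy, OpenCV 4.12 (cv2) and the standard library are available. Lean on these libraries where they do the work, as an engineer would, in place of code of your own. Each camera call takes 0.05 s, during which the arm holds its last target. There are 200 camera calls.

## Working session

There is one attempt and no reset: what is moved stays moved. The work goes in short steps, Python scripts to look and compute and a tool call to move; the robot and the scene stay as the last step left them, time stands still between calls to the robot, and variables do not carry over. Pictures are saved under pics/ and viewed, about 8 in all and at most 12, crops included, and the job is handed in when it is done.

Besides the shell and the picture viewer there is one more tool, called after ">>>" as name(argument=value, ...) on one line, values as JSON. move_arm: Moves the arm, as the interface text tells. Its arguments: {"type":"object","properties":{"motion":{"type":"array","items":{"type":"object","properties":{"offset":{"type":"array","items":{"type":"number"}},"angular":{"type":"array","items":{"type":"number"}},"jaw":{"type":"number"}}}},"squeeze":{"type":"number"}},"required":["motion"]}

```bash
mkdir -p pics; cat > h.py <<'E'
import numpy as np, cv2
from rig import ctrl
from scipy.spatial.transform import Rotation as R
def shot(n,f):
    c=ctrl.capture(n); np.savez('pics/'+f+'.npz',**c); cv2.imwrite('pics/'+f+'.png',c['img'][:,:,::-1]); return c
def load(f): return dict(np.load('pics/'+f+'.npz'))
def ray(c,uv,z):
    K=np.array(c['intrinsics'],float);Rm=cv2.Rodrigues(np.array(c['rvec'],float))[0];t=np.array(c['tvec'],float).ravel()
    o=-Rm.T@t; d=Rm.T@np.linalg.inv(K)@np.array([uv[0],uv[1],1.]); return o+d*(z-o[2])/d[2]
def proj(c,P): return cv2.projectPoints(np.array(P,float).reshape(-1,1,3),np.array(c['rvec'],float),np.array(c['tvec'],float),np.array(c['intrinsics'],float),None)[0].reshape(-1,2)
E
python3 - <<'E'
from h import *
a=shot('top','top0');b=shot('scene','sc0')
s=ctrl.sense();print(s,ctrl.tips_ahead)
for c in(a,b):
    Rm=cv2.Rodrigues(np.array(c['rvec'],float))[0];print(-Rm.T@np.array(c['tvec']).ravel())
E
```

```text
{'time_s': 0.1, 'joints': array([ 1.00860786e+00,  3.13356594e-01,  1.49838315e+00,  1.89510841e-05,
        1.33099266e+00, -2.23381197e-01]), 'dq': array([ 1.37563836e-03, -9.72662213e-04, -2.68476686e-03,  1.11890755e-03,
       -1.28004225e-03,  1.40038481e-05]), 'tau': array([ 3.39685466e-03, -4.12897611e+01, -2.60142034e+01, -7.17464036e-05,
        2.97160841e-03, -1.93186003e-05]), 'eef_pos': array([174.36552348, 494.96091169, 241.80316219]), 'ee_rot': array([-2.26630209e-04,  1.68596748e-01,  9.85684945e-01, -5.22957135e-04]), 'force': array([-0.19117781,  0.04658373,  0.68440265]), 'wrist_torque': array([-0.00171299,  0.01733128,  0.0412885 ]), 'grip_width': 1.001758222881255} 11.0
[ 361.85991588  -60.70545739 1014.49748314]
[911.84854261 539.81035321 597.41891748]
```

View pics/top0.png

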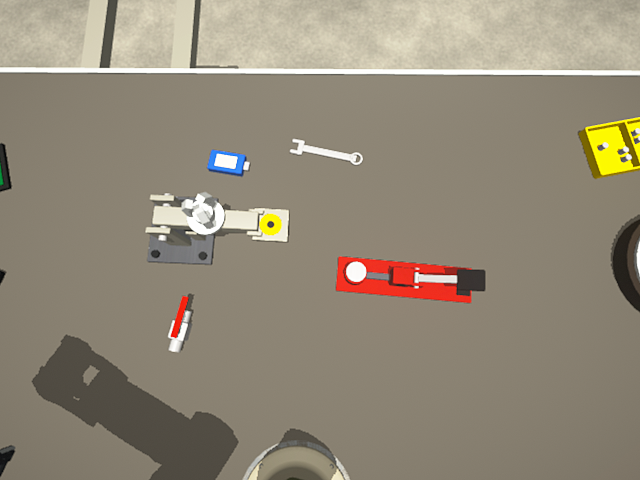

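View pics/sc0.png

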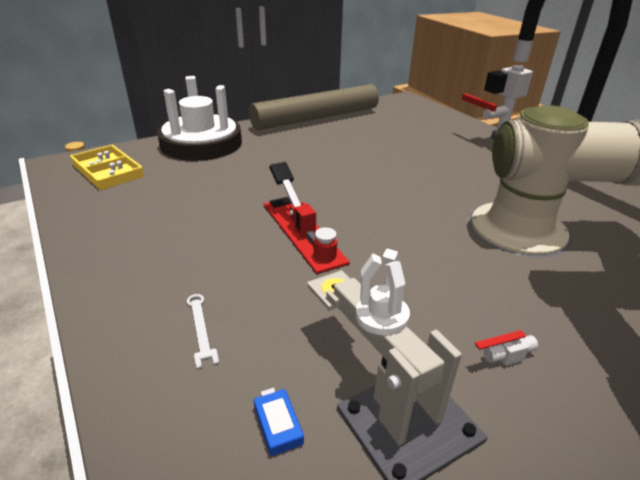

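Top view: yellow mark at (270,224), saddle at (355,272), grip block at (404,275), handle pad at (471,280). The stand arm points to image right and the jack's saddle end faces it. Next I measure these.

```bash
cat >> h.py <<'E'
def blobs(c,name,lo,hi,roi=None,amin=30):
    h=cv2.cvtColor(c['img'],cv2.COLOR_RGB2HSV);m=cv2.inRange(h,lo,hi)
    if roi: 
        k=np.zeros_like(m);k[roi[1]:roi[3],roi[0]:roi[2]]=1;m=m*k
    out=[]
    for q in cv2.findContours(m,cv2.RETR_EXTERNAL,cv2.CHAIN_APPROX_NONE)[0]:
        if cv2.contourArea(q)>amin:
            r=cv2.minAreaRect(q);out.append((cv2.contourArea(q),r,q))
    out.sort(key=lambda o:-o[0]); return out
E
python3 - <<'E'
from h import *
a=load('top0');b=load('sc0')
for n,c,roi,z in(('ytop',a,(200,180,320,260),101),('ysc',b,(300,260,360,310),101)):
    for A,r,q in blobs(c,n,(22,150,120),(35,255,255),roi):
        print(n,A,r,ray(c,r[0],z).round(1))
for n,c,roi in(('rtop',a,(320,240,500,320)),('rsc',b,(250,180,370,280))):
    A,r,q=blobs(c,n,(0,170,60),(6,255,255),roi)[0]
    bx=cv2.boxPoints(r);print(n,A,r);print([ray(c,p,10).round(1) for p in bx])
for n,c,roi in(('stop',a,(338,255,375,290)),('ssc',b,(310,225,342,246))):
    for A,r,q in blobs(c,n,(0,0,140),(179,60,255),roi):
        print(n,A,r,ray(c,r[0],69).round(1))
# black pad
for n,c,roi in(('ptop',a,(450,262,495,300)),('psc',b,(268,158,298,184))):
    for A,r,q in blobs(c,n,(0,0,0),(179,255,50),roi):
        print(n,A,r,ray(c,r[0],106).round(1))
E
```

```text
ytop 336.5 ((270.2500305175781, 224.25003051757812), (20.50609588623047, 21.21320343017578), 45.0) [576.4  58.4 101. ]
rtop 3626.0 ((404.07379150390625, 279.18853759765625), (135.44146728515625, 34.222511291503906), 5.19442892074585)
[array([443.7, -83.2,  10. ]), array([522.7, -90.3,  10. ]), array([ 495.8, -402.2,   10. ]), array([ 417.8, -390.1,   10. ])]
rsc 2212.5 ((307.56353759765625, 232.29527282714844), (98.36833190917969, 36.19175338745117), 52.386043548583984)
[array([ 503.7, -388.4,   10. ]), array([ 383. , -459.1,   10. ]), array([441. , -82.4,  10. ]), array([532.5, -50.6,  10. ])]
stop 292.5 ((355.5, 271.5), (19.0, 19.0), 90.0) [ 479.4 -126.2   69. ]
stop 37.5 ((356.0, 256.5), (3.0, 36.0), 90.0) [ 512.4 -127.6   69. ]
ssc 278.5 ((328.0, 233.0), (16.0, 26.0), 90.0) [ 478.4 -122.4   69. ]
psc 65.5 ((284.5000305175781, 172.5), (20.124608993530273, 8.497057914733887), 63.43495178222656) [ 460.9 -348.8  106. ]
psc 36.0 ((275.5000305175781, 174.00003051757812), (19.230182647705078, 5.366562843322754), 63.43495178222656) [ 483.3 -352.   106. ]
```

```bash
python3 - <<'E'
import cv2
a=cv2.imread('pics/top0.png')[200:315,220:500];cv2.imwrite('pics/c1.png',cv2.resize(a,None,fx=2.8,fy=2.8,interpolation=cv2.INTER_CUBIC))
E
```

```text
(no output)
```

View pics/c1.png

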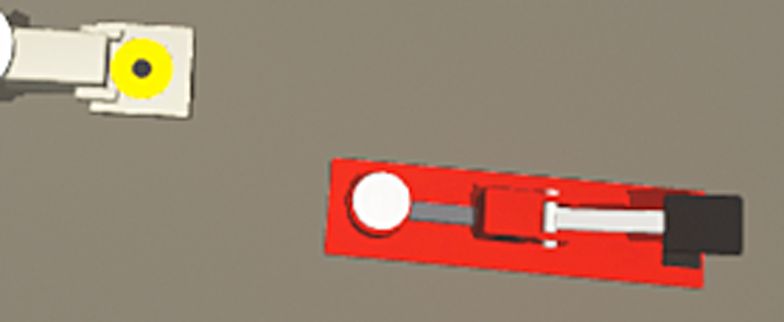

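```bash
cat >> h.py <<'E'
def to(target,yaw=None):
    """tool-frame shift (mm) and turn (deg) from the measured pose to target with tool down, tool-y at world angle yaw (deg)"""
    s=ctrl.sense();q=s['ee_rot'];r=R.from_quat(q,scalar_first=True)
    out=r.inv().apply(np.array(target)-s['eef_pos'])
    if yaw is not None:
        a=np.radians(yaw);y=np.array([np.cos(a),np.sin(a),0]);z=np.array([0,0,-1.]);T=R.from_matrix(np.c_[np.cross(y,z),y,z])
        print('turn',np.degrees((r.inv()*T).as_rotvec()).round(2))
    print('pos',s['eef_pos'].round(1),'shift',out.round(1),'F',s['force'].round(1),'t',s['time_s'],'grip',round(s['grip_width'],3))
    return out
E
python3 - <<'E'
from h import *
to([471,-227,190],-5)
a=load('top0'); print(ray(a,(220+517/2.8,200+212/2.8),72), ray(a,(336.4,290.7),10),ray(a,(471,302.5),10))
E
```

```text
turn [-6.000e-02  3.000e-02  7.559e+01]
pos [174.4 495.  241.8] shift [-519.7 -582.3   52.3] F [-0.2  0.   0.7] t 0.1 grip 1.002
[ 470.51415056 -232.22744518   72.        ] [442.35210743 -86.22472771  10.        ] [ 417.51008676 -392.4315046    10.        ]
```

>>> move_arm(motion=[{"offset":[-0.52,-0.582,0.052],"angular":[0,0,75.6],"jaw":0.085},{"offset":[-0.52,-0.582,0.052],"angular":[0,0,75.6],"jaw":0.085},{"offset":[-0.52,-0.582,0.052],"angular":[0,0,75.6],"jaw":0.085},{"offset":[-0.52,-0.582,0.052],"angular":[0,0,75.6],"jaw":0.085},{"offset":[-0.52,-0.582,0.052],"angular":[0,0,75.6],"jaw":0.085}])

```text
time_s: 0.72
eef_pos: [293.4, 205.0, 221.4]
ee_rot: [0.0, 0.598, 0.802, 0.0]
force: [0.8, 0.5, -0.0]
grip_width: 0.994
```

```bash
python3 -c "
from h import *
to([471,-227,190],-5)"
```

```text
turn [ 2.000e-02 -0.000e+00  2.155e+01]
pos [293.4 205.  221.4] shift [-464.7   47.2   31.4] F [ 0.8  0.5 -0. ] t 0.725 grip 0.994
```

>>> move_arm(motion=[{"offset":[-0.465,0.047,0.031],"angular":[0,0,21.6],"jaw":0.085},{"offset":[-0.465,0.047,0.031],"angular":[0,0,21.6],"jaw":0.085},{"offset":[-0.465,0.047,0.031],"angular":[0,0,21.6],"jaw":0.085},{"offset":[-0.465,0.047,0.031],"angular":[0,0,21.6],"jaw":0.085},{"offset":[-0.465,0.047,0.031],"angular":[0,0,21.6],"jaw":0.085}])

```text
time_s: 1.35
eef_pos: [413.5, -83.1, 200.7]
ee_rot: [0.0, 0.736, 0.677, 0.0]
force: [1.0, 0.2, -0.1]
grip_width: 0.997
```

```bash
python3 -c "
from h import *
to([471,-227,190],-5)"
```

```text
turn [ 0.01 -0.    0.23]
pos [413.5 -83.1 200.7] shift [-138.6   69.2   10.7] F [ 1.   0.2 -0.1] t 1.35 grip 0.997
```

>>> move_arm(motion=[{"offset":[-0.139,0.069,0.011],"angular":[0,0,0.2],"jaw":0.085},{"offset":[-0.139,0.069,0.011],"angular":[0,0,0.2],"jaw":0.085},{"offset":[-0.139,0.069,0.011],"angular":[0,0,0.2],"jaw":0.085},{"offset":[-0.139,0.069,0.011],"angular":[0,0,0.2],"jaw":0.085}])

```text
time_s: 1.85
eef_pos: [470.5, -226.6, 188.9]
ee_rot: [-0.001, 0.738, 0.675, -0.0]
force: [0.2, -0.8, -0.5]
grip_width: 0.992
```

```bash
python3 -c "
from h import *
shot('wrist','w1');to([471,-227,190],-5)"
```

```text
turn [-0.07 -0.05  0.02]
pos [ 470.2 -225.2  189.2] shift [-1.7  0.9 -0.8] F [0.9 1.  0.4] t 1.9 grip 0.994
```

View pics/w1.png

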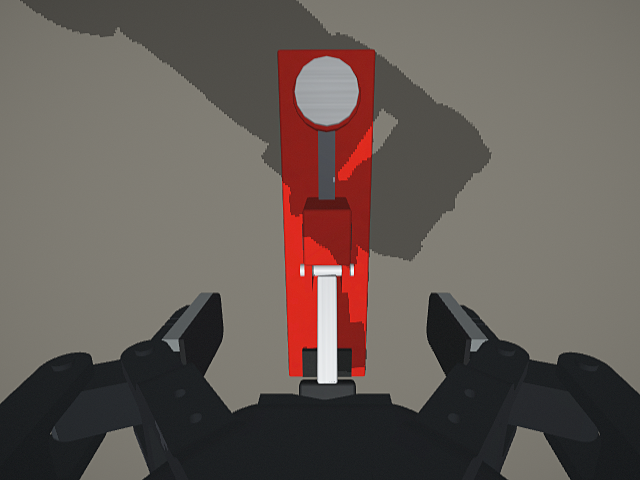

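Wrist view: saddle at (327,91), block top about (327,237), hinge pin (327,270); the jack lies nearly along the image's vertical axis.

```bash
python3 - <<'E'
from h import *
c=load('w1')
A,r,q=blobs(c,'s',(0,0,120),(179,40,255),(285,45,370,130))[0];print(r)
sd=ray(c,r[0],69);print('saddle',sd)
for n,p,z in(('bl',(303,210),72),('br',(351,210),72),('hL',(303,270),50),('hR',(352,270),50),('c1',(278,50),10),('c2',(375,50),10),('c3',(289,376),10),('c4',(365,376),10)): print(n,ray(c,p,z).round(1))
E
```

```text
((326.2884521484375, 90.44231414794922), (68.05230712890625, 63.14939498901367), 78.69007110595703)
saddle [ 480.49843885 -124.36608335   69.        ]
bl [ 456.5 -204.    72. ]
br [ 491.5 -207.    72. ]
hL [ 449.5 -258.6   50. ]
hR [ 490.2 -262.1   50. ]
c1 [445.1 -82.8  10. ]
c2 [523.4 -89.7  10. ]
c3 [ 418.6 -390.    10. ]
c4 [ 498.  -396.9   10. ]
```

```bash
python3 -c "
from h import *
to([471.8,-225.5,47],-4.85)"
```

```text
turn [-0.07 -0.05 -0.13]
pos [ 470.2 -225.2  189.2] shift [ -0.3   1.8 142.2] F [0.9 1.  0.4] t 1.9 grip 0.994
```

>>> move_arm(motion=[{"offset":[0,0.001,0.05],"angular":[0,0,-0.1],"jaw":0.085},{"offset":[0,0.001,0.095],"angular":[0,0,-0.1],"jaw":0.085},{"offset":[0,0.001,0.125],"angular":[0,0,-0.1],"jaw":0.085},{"offset":[0,0.001,0.142],"angular":[0,0,-0.1],"jaw":0.085},{"offset":[0,0.001,0.142],"angular":[0,0,-0.1],"jaw":0.085}])

```text
time_s: 2.52
eef_pos: [470.9, -223.8, 47.3]
ee_rot: [-0.001, 0.736, 0.677, -0.0]
force: [0.0, 0.2, 0.1]
grip_width: 0.991
```

>>> move_arm(motion=[{"offset":[0,0,0],"angular":[0,0,0],"jaw":0.03},{"offset":[0,0,0],"angular":[0,0,0],"jaw":0.03},{"offset":[0,0,0],"angular":[0,0,0],"jaw":0.03},{"offset":[0,0,0],"angular":[0,0,0],"jaw":0.03},{"offset":[0,0,0],"angular":[0,0,0],"jaw":0.03}], squeeze=60)

```text
time_s: 3.15
eef_pos: [472.1, -225.5, 48.7]
ee_rot: [0.001, 0.736, 0.677, 0.0]
force: [0.6, 2.3, 5.4]
grip_width: 0.415
```

```bash
python3 - <<'E'
from h import *
c=shot('wrist','w2');to([576-8.5,59.5-100,50],-4.85)
for A,r,q in blobs(c,'s',(0,0,110),(179,50,255),None,800)[:4]: print(A,r,ray(c,r[0],69).round(1))
s=ctrl.sense();print(s['grip_width'],s['time_s'])
E
```

```text
turn [0.09 0.04 0.02]
pos [ 472.1 -225.5   48.7] shift [192.3  79.5  -1.4] F [1.4 1.3 7.2] t 3.2 grip 0.412
62851.0 ((125.0, 242.0), (394.0, 250.0), 90.0) [ 408.2 -183.3   69. ]
56622.0 ((527.5, 216.0), (432.0, 223.0), 90.0) [ 542.4 -185.7   69. ]
13373.5 ((324.5, 55.0), (110.0, 151.0), 90.0) [ 479.7 -132.3   69. ]
920.0 ((179.59730529785156, 445.5429992675781), (18.027631759643555, 106.82044219970703), 42.273685455322266) [ 409.7 -269.    69. ]
0.41244548352802096 3.2
```

View pics/w2.png

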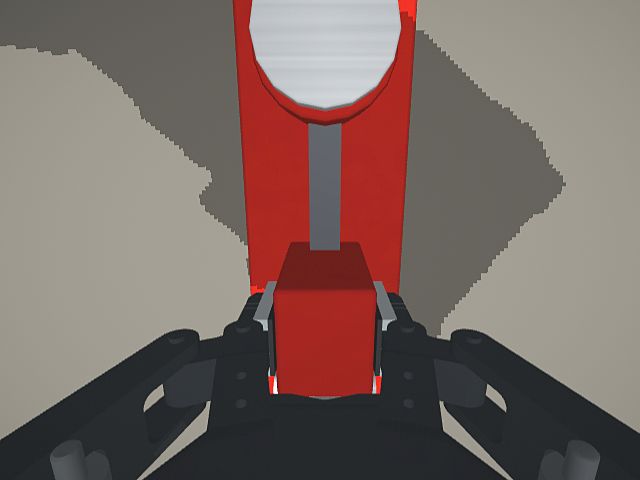

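>>> move_arm(motion=[{"offset":[0,0,-0.005],"angular":[0,0,0],"jaw":0.03},{"offset":[0.02,0.01,-0.005],"angular":[0,0,0],"jaw":0.03},{"offset":[0.05,0.025,-0.005],"angular":[0,0,0],"jaw":0.03},{"offset":[0.08,0.045,-0.005],"angular":[0,0,0],"jaw":0.03},{"offset":[0.1,0.06,-0.005],"angular":[0,0,0],"jaw":0.03}])

```text
time_s: 3.82
eef_pos: [539.5, -129.1, 51.9]
ee_rot: [-0.001, 0.736, 0.677, -0.001]
force: [0.5, -1.0, -8.6]
grip_width: 0.414
```

>>> move_arm(motion=[{"offset":[0.012,0.014,0],"angular":[0,0,0],"jaw":0.03},{"offset":[0.022,0.02,0],"angular":[0,0,0],"jaw":0.03},{"offset":[0.022,0.02,0],"angular":[0,0,0],"jaw":0.03},{"offset":[0.022,0.02,0],"angular":[0,0,0],"jaw":0.03}])

```text
time_s: 4.32
eef_pos: [560.8, -110.8, 52.6]
ee_rot: [-0.0, 0.736, 0.677, -0.0]
force: [-0.0, -0.3, -9.1]
grip_width: 0.416
```

```bash
python3 - <<'E'
from h import *
c=shot('wrist','w3');to([576-8.5,59.5-100,50],-4.85)
for A,r,q in blobs(c,'y',(22,150,90),(35,255,255)): print('y',A,r,ray(c,r[0],101).round(1))
E
```

```text
turn [-0.04 -0.   -0.01]
pos [ 560.9 -110.9   52.7] shift [70.7  0.6  2.7] F [-0.1  0.1 -7.8] t 4.375 grip 0.412
```

View pics/w3.png

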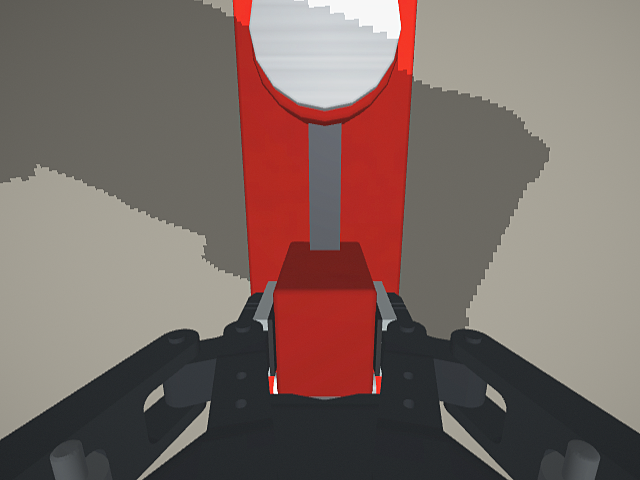

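Jack held and lifted, still level (saddle sits in the picture as before). I refine the saddle offset from the TCP and the mark.

```bash
python3 - <<'E'
from h import *
c=load('w2')
t=np.array([472.1,-225.5]);m=ray(c,(325,108),69)[:2];d=np.array([np.sin(.0846),np.cos(.0846)])
print('saddle-tcp',m+22*d-t, 'L/R', [ray(c,p,69).round(1) for p in((249,30),(401,30))])
b=load('sc0');h=cv2.cvtColor(b['img'],cv2.COLOR_RGB2HSV)[275:300,315:352].reshape(-1,3)
for A,r,q in blobs(b,'y',(20,80,80),(40,255,255),(305,265,365,310),10): print(A,r,ray(b,r[0],101))
c=shot('top','top1')
for A,r,q in blobs(c,'y',(20,80,80),(40,255,255),(200,180,320,260),10): print(A,r,ray(c,r[0],101))
c=shot('scene','sc1')
E
```

```text
saddle-tcp [  8.42910791 100.63477815] L/R [array([ 458.7, -124. ,   69. ]), array([ 502.2, -127.7,   69. ])]
156.0 ((331.23583984375, 283.4245300292969), (14.190216064453125, 22.421772003173828), 42.51044845581055) [581.16600812  50.1228765  101.        ]
368.5 ((270.0, 224.00006103515625), (21.466251373291016, 22.360679626464844), 63.43495178222656) [576.90225514  58.9676674  101.        ]
```

>>> move_arm(motion=[{"offset":[0.02,0.001,0],"angular":[0,0,0],"jaw":0.03},{"offset":[0.045,0.001,0],"angular":[0,0,0],"jaw":0.03},{"offset":[0.063,0.001,0],"angular":[0,0,0],"jaw":0.03},{"offset":[0.0705,0.001,0],"angular":[0,0,0],"jaw":0.03},{"offset":[0.0705,0.001,0],"angular":[0,0,0],"jaw":0.03}])

```text
time_s: 5.1
eef_pos: [568.5, -40.1, 52.9]
ee_rot: [0.0, 0.736, 0.677, -0.0]
force: [-0.0, -0.5, -9.1]
grip_width: 0.412
```

```bash
python3 - <<'E'
from h import *
c=shot('scene','sc2');to([568.3,-40.8,48.2],-4.85)
cv2.imwrite('pics/c2.png',cv2.resize(c['img'][150:350,220:480,::-1],None,fx=3,fy=3))
shot('wrist','w4')
E
```

```text
turn [0.01 0.02 0.03]
pos [568.5 -40.5  52.8] shift [-0.3 -0.2  4.6] F [ 0.4 -0.4 -8.3] t 5.15 grip 0.414
```

View pics/c2.png

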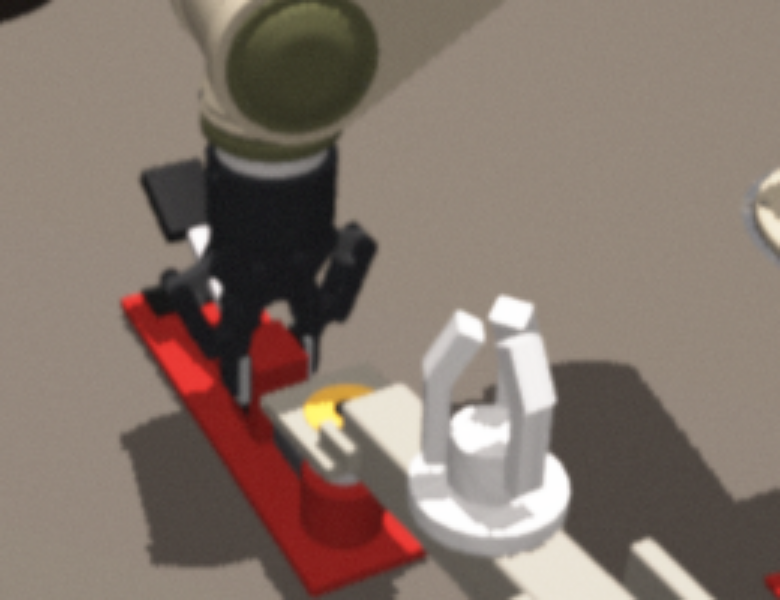

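Scene: saddle is under the plate; yellow mark above. Lower and release.

>>> move_arm(motion=[{"offset":[0,0,0.003],"angular":[0,0,0],"jaw":0.03},{"offset":[0,0,0.005],"angular":[0,0,0],"jaw":0.03},{"offset":[0,0,0.005],"angular":[0,0,0],"jaw":0.03},{"offset":[0,0,0.004],"angular":[0,0,0],"jaw":0.045},{"offset":[0,0,0.002],"angular":[0,0,0],"jaw":0.06}])

```text
time_s: 5.82
eef_pos: [569.0, -40.5, 51.5]
ee_rot: [0.001, 0.736, 0.677, 0.0]
force: [-0.4, -0.0, 0.5]
grip_width: 0.696
```

>>> move_arm(motion=[{"offset":[0,0,0],"angular":[0,0,0],"jaw":0.08},{"offset":[0,0,0],"angular":[0,0,0],"jaw":0.08},{"offset":[0,0,-0.02],"angular":[0,0,0],"jaw":0.08},{"offset":[0,0,-0.05],"angular":[0,0,0],"jaw":0.08},{"offset":[0,0,-0.09],"angular":[0,0,0],"jaw":0.08}])

```text
time_s: 6.45
eef_pos: [568.0, -40.2, 141.2]
ee_rot: [-0.001, 0.736, 0.677, -0.0]
force: [0.3, 0.3, -0.4]
grip_width: 0.937
```

```bash
python3 - <<'E'
from h import *
to([568,-41,150],-4.85)
E
```

```text
turn [-0.1  -0.02  0.02]
pos [568.  -40.2 141.2] shift [-0.8  0.  -8.8] F [ 0.3  0.3 -0.4] t 6.45 grip 0.937
```

>>> move_arm(motion=[{"offset":[0,0,-0.05],"angular":[0,0,0],"jaw":0.0},{"offset":[-0.05,0,-0.06],"angular":[0,0,0],"jaw":0.0},{"offset":[-0.1,0,-0.06],"angular":[0,0,0],"jaw":0.0},{"offset":[-0.135,0,-0.06],"angular":[0,0,0],"jaw":0.0},{"offset":[-0.135,0,-0.06],"angular":[0,0,0],"jaw":0.0}])

```text
time_s: 7.08
eef_pos: [556.7, -176.8, 200.6]
ee_rot: [-0.0, 0.737, 0.676, -0.0]
force: [-0.6, 0.6, 0.4]
grip_width: -0.003
```

```bash
python3 - <<'E'
from h import *
c=shot('wrist','w5');t=shot('top','top2');to([557,-174.5,120],-4.85)
for n,k in(('w',c),('t',t)):
  for A,r,q in blobs(k,'y',(20,80,80),(40,255,255),None,60): print(n,A,r,ray(k,r[0],101))
  for A,r,q in blobs(k,'r',(0,170,60),(6,255,255))[:2]: print(n,A,r)
cv2.imwrite('pics/c3.png',np.hstack([c['img'],cv2.resize(t['img'][150:350,180:480],(720,480))])[:,:,::-1])
a=cv2.imread('pics/c3.png');cv2.imwrite('pics/c3.png',cv2.resize(a,(800,282)))
E
```

```text
turn [-0.01 -0.02  0.01]
pos [ 557.  -174.4  200.7] shift [-0.1 -0.  80.7] F [-0.6 -0.  -0.5] t 7.175 grip -0.002
w 16212.0 ((324.0, 124.5), (249.0, 96.0), 90.0)
t 2770.5 ((612.7792358398438, 148.32264709472656), (53.505104064941406, 63.08810806274414), 79.3803482055664) [ 754.68224793 -700.31292017  101.        ]
t 662.0 ((305.25909423828125, 383.82037353515625), (105.99866485595703, 12.771954536437988), 32.178653717041016) [250.05689709 -21.89562615 101.        ]
t 369.5 ((270.0, 224.00006103515625), (21.466251373291016, 22.360679626464844), 63.43495178222656) [576.90225514  58.9676674  101.        ]
t 63.5 ((458.6496887207031, 200.0364990234375), (3.503908157348633, 31.77682113647461), 25.016895294189453) [ 632.78585143 -349.71773216  101.        ]
t 1204.0 ((293.99591064453125, 235.04510498046875), (71.52323913574219, 33.04554748535156), 5.19442892074585)
t 213.0 ((179.0917205810547, 316.4844970703125), (6.363961219787598, 42.05205535888672), 16.927513122558594)
```

View pics/w5.png

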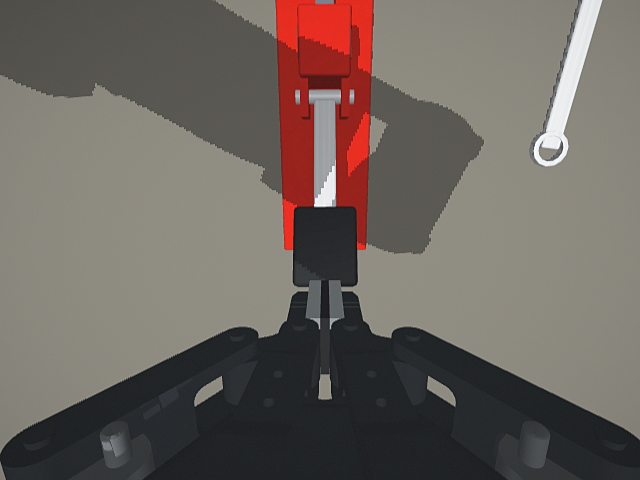

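Wrist view: pad spans (294,207)–(357,284), centre near (325,246); hinge pin at (325,97).

```bash
python3 - <<'E'
from h import *
c=load('w5');t=load('top2')
d=np.array([.0846,.9964,0])
print('pad ends',ray(c,(325,207),95).round(1),ray(c,(325,284),118).round(1),ray(c,(325,246),106).round(1))
h=ray(c,(325,97),50);print('hinge',h,'-> saddle',h+135*d)
e=(ray(c,(285,249),10)+ray(c,(365,249),10))/2;print('rear',e,'-> saddle',e+270*d)
# saddle-end of base in top
q=blobs(t,'r',(0,170,60),(6,255,255))[0][2][:,0,:];i=q[:,0]
print(q[i==i.min()].tolist(), [ray(t,p,10).round(1) for p in q[i==i.min()]][:3])
# valve, spanner, box unaffected
E
```

```text
pad ends [ 559.2 -151.5   95. ] [ 555.1 -199.2  118. ] [ 557.1 -176.4  106. ]
hinge [565.92350234 -75.20483304  50.        ] -> saddle [577.34450234  59.30916696  50.        ]
rear [ 554.49513635 -208.34504218   10.        ] -> saddle [577.33713635  60.68295782  10.        ]
[[257, 247]] [array([542.9,  99.5,  10. ])]
```

```bash
python3 - <<'E'
import cv2
a=cv2.imread('pics/top2.png')[190:290,220:400];cv2.imwrite('pics/c4.png',cv2.resize(a,None,fx=4,fy=4,interpolation=cv2.INTER_CUBIC))
E
```

```text
(no output)
```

View pics/c4.png

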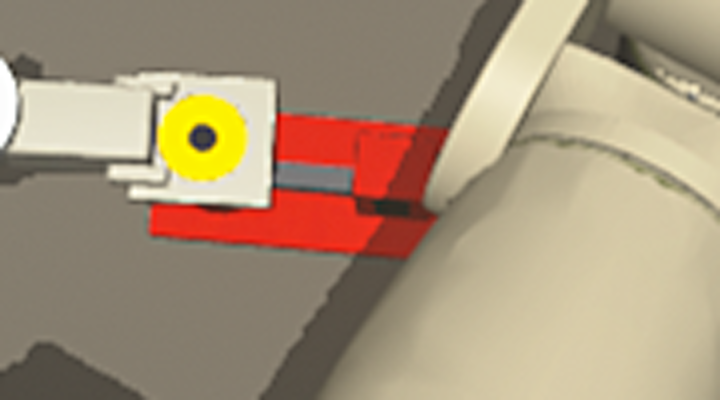

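Saddle from hinge and rear edge: (577.3, 60), mark (576.8, 60): within about 1–2 mm. Now press.

>>> move_arm(motion=[{"offset":[0,0,0.04],"angular":[0,0,0],"jaw":0.0},{"offset":[0,0,0.07],"angular":[0,0,0],"jaw":0.0},{"offset":[0,0,0.08],"angular":[0,0,0],"jaw":0.0},{"offset":[-0.002,0,0.087],"angular":[0,0,0],"jaw":0.0},{"offset":[-0.005,0,0.095],"angular":[0,0,0],"jaw":0.0}])

```text
time_s: 7.8
eef_pos: [557.0, -179.4, 106.9]
ee_rot: [0.0, 0.736, 0.677, 0.0]
force: [-2.9, 3.0, 5.5]
grip_width: 0.003
```

```bash
python3 -c "
from h import *
to([555.7,-189.5,66],-4.85)"
```

```text
turn [0.06 0.01 0.06]
pos [ 557.  -179.4  106.9] shift [-10.2  -0.5  40.9] F [-2.9  3.   5.5] t 7.8 grip 0.003
```

>>> move_arm(motion=[{"offset":[-0.003,0,0.008],"angular":[0,0,0],"jaw":0.0},{"offset":[-0.006,0,0.017],"angular":[0,0,0],"jaw":0.0},{"offset":[-0.008,0,0.026],"angular":[0,0,0],"jaw":0.0},{"offset":[-0.0095,0,0.034],"angular":[0,0,0],"jaw":0.0},{"offset":[-0.01,0,0.041],"angular":[0,0,0],"jaw":0.0}])

```text
time_s: 8.43
eef_pos: [556.6, -189.1, 66.9]
ee_rot: [0.001, 0.736, 0.677, 0.001]
force: [-9.5, 11.6, 42.0]
grip_width: -0.004
```

>>> move_arm(motion=[{"offset":[0,0,0.001],"angular":[0,0,0],"jaw":0.0},{"offset":[0,0,0.001],"angular":[0,0,0],"jaw":0.0},{"offset":[0,0,0.001],"angular":[0,0,0],"jaw":0.0}])

```text
time_s: 8.8
eef_pos: [556.6, -189.0, 67.5]
ee_rot: [0.001, 0.736, 0.677, 0.001]
force: [-10.4, 9.0, 25.2]
grip_width: 0.001
```

```bash
python3 - <<'E'
from h import *
c=shot('scene','sc3');shot('wrist','w6');t=shot('top','top3');to([555.7,-189.5,66],-4.85)
c=cv2.resize(c['img'][120:360,220:480,::-1],(650,600));cv2.imwrite('pics/c5.png',c)
for A,r,q in blobs(t,'y',(20,80,80),(40,255,255),(200,180,320,260),10): print(A,r,ray(t,r[0],116))
E
```

```text
turn [ 0.13 -0.    0.06]
pos [ 556.6 -189.1   67.5] shift [-0.5 -0.9  1.5] F [-9.3  9.2 25.9] t 8.95 grip -0.001
382.5 ((269.5, 222.5), (21.0, 23.0), 90.0) [576.62768522  58.16685984 116.        ]
```

View pics/c5.png

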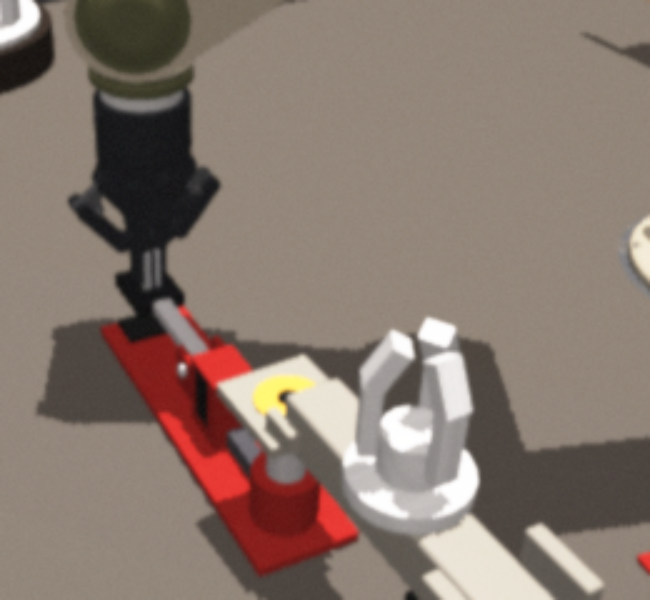

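Handle is level and the arm raised; now let it back up along the same arc, then check the jack's place.

>>> move_arm(motion=[{"offset":[0.001,0,-0.01],"angular":[0,0,0],"jaw":0.0},{"offset":[0.003,0,-0.02],"angular":[0,0,0],"jaw":0.0},{"offset":[0.006,0,-0.03],"angular":[0,0,0],"jaw":0.0},{"offset":[0.01,0,-0.04],"angular":[0,0,0],"jaw":0.0},{"offset":[0.015,0,-0.052],"angular":[0,0,0],"jaw":0.0}])

```text
time_s: 9.57
eef_pos: [557.7, -175.0, 117.7]
ee_rot: [0.001, 0.736, 0.677, 0.0]
force: [-1.3, 2.0, 4.0]
grip_width: 0.005
```

```bash
python3 -c "
from h import *
to([557,-174.4,200.7],-4.85)"
```

```text
turn [0.13 0.07 0.02]
pos [ 557.7 -175.   117.7] shift [  0.4  -0.5 -83. ] F [-1.3  2.   4. ] t 9.575 grip 0.005
```

>>> move_arm(motion=[{"offset":[0,0,-0.02],"angular":[0,0,0],"jaw":0.0},{"offset":[0,0,-0.05],"angular":[0,0,0],"jaw":0.0},{"offset":[0,0,-0.083],"angular":[0,0,0],"jaw":0.0},{"offset":[0,0,-0.083],"angular":[0,0,0],"jaw":0.0},{"offset":[0,0,-0.083],"angular":[0,0,0],"jaw":0.0}])

```text
time_s: 10.2
eef_pos: [557.0, -174.5, 198.4]
ee_rot: [-0.0, 0.736, 0.677, -0.0]
force: [-0.5, -0.6, -0.5]
grip_width: 0.003
```

```bash
python3 - <<'E'
from h import *
c=shot('wrist','w7');t=shot('top','top4');to([557,-175,117],-4.85)
for f in('w5','w7'):
    k=load(f);A,r,q=blobs(k,'r',(0,170,60),(6,255,255))[0];q=q[:,0,:];lo=q[:,1].max()
    bl=q[(q*[-1,1]).sum(1).argmax()];br=q[(q*[1,1]).sum(1).argmax()]
    e=(ray(k,bl,10)+ray(k,br,10))/2
    h=blobs(k,'pin',(0,0,150),(179,60,255),(290,80,362,110),20)[0][1]
    print(f,bl,br,'rear->saddle',(e+270*np.array([.0846,.9964,0])).round(1),'pin',h[0],ray(k,h[0],50).round(1))
for f in('top2','top4'):
    k=load(f);A,r,q=blobs(k,'y',(20,80,80),(40,255,255),(200,180,320,260),10)[0]; print(f,r[0])
E
```

```text
turn [-0.08 -0.04  0.03]
pos [ 556.8 -174.5  197.9] shift [-0.5  0.3 80.9] F [-0.1  1.2  0.1] t 10.3 grip -0.001
w5 [285 249] [364 249] rear->saddle [576.9  60.7  10. ] pin (324.5, 95.5) [565.6 -74.1  50. ]
w7 [285 252] [364 252] rear->saddle [577.   60.7  10. ] pin (324.5, 98.5) [565.4 -74.1  50. ]
top2 (270.0, 224.00006103515625)
top4 (270.0, 224.00006103515625)
```

View pics/w7.png

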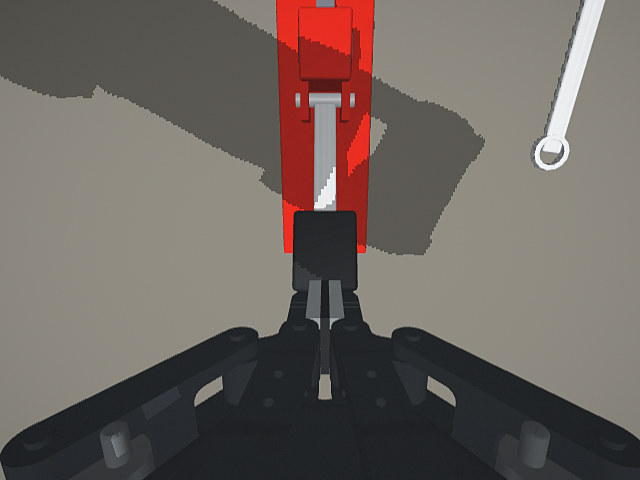

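The jack has not moved (saddle still about (577, 60.7)). The handle is fully up (pad (294,211)–(357,290)), and the arm is back at its sag. Now the final stroke.

>>> move_arm(motion=[{"offset":[0,0,0.04],"angular":[0,0,0],"jaw":0.0},{"offset":[0,0,0.07],"angular":[0,0,0],"jaw":0.0},{"offset":[0,0,0.078],"angular":[0,0,0],"jaw":0.0},{"offset":[-0.002,0,0.085],"angular":[0,0,0],"jaw":0.0},{"offset":[-0.005,0,0.093],"angular":[0,0,0],"jaw":0.0}])

```text
time_s: 10.92
eef_pos: [556.9, -179.9, 106.9]
ee_rot: [0.001, 0.736, 0.677, 0.0]
force: [-3.9, 1.5, 6.3]
grip_width: 0.003
```

>>> move_arm(motion=[{"offset":[-0.003,0,0.008],"angular":[0,0,0],"jaw":0.0},{"offset":[-0.006,0,0.017],"angular":[0,0,0],"jaw":0.0},{"offset":[-0.008,0,0.026],"angular":[0,0,0],"jaw":0.0},{"offset":[-0.0095,0,0.034],"angular":[0,0,0],"jaw":0.0},{"offset":[-0.01,0,0.041],"angular":[0,0,0],"jaw":0.0}])

```text
time_s: 11.55
eef_pos: [556.4, -189.4, 66.9]
ee_rot: [0.0, 0.736, 0.677, 0.001]
force: [-11.5, 12.2, 45.2]
grip_width: -0.004
```

>>> move_arm(motion=[{"offset":[0,0,0.001],"angular":[0,0,0],"jaw":0.0},{"offset":[0,0,0.001],"angular":[0,0,0],"jaw":0.0},{"offset":[0,0,0.001],"angular":[0,0,0],"jaw":0.0},{"offset":[0,0,0.001],"angular":[0,0,0],"jaw":0.0}])

```text
time_s: 12.05
eef_pos: [556.4, -189.3, 67.5]
ee_rot: [0.001, 0.736, 0.677, 0.001]
force: [-10.7, 8.8, 27.4]
grip_width: 0.002
```

```bash
python3 - <<'E'
from h import *
c=shot('scene','sc4');t=shot('top','top5');to([555.7,-189.5,66],-4.85)
o=load('sc3');print('scene diff vs first stroke',(np.abs(c['img'].astype(int)-o['img']).max(2)>60).sum())
a=load('top0')
for n,lo,hi,roi in(('box',(105,150,60),(125,255,255),(200,140,260,180)),('valve',(0,170,60),(6,255,255),(160,285,200,360)),('span',(0,0,150),(179,60,255),(280,130,370,170))):
    print(n,[blobs(k,n,lo,hi,roi)[0][1][0] for k in(a,t)])
print('mark',blobs(t,'y',(20,80,80),(40,255,255),(200,180,320,260))[0][1][0])
E
```

```text
turn [ 0.1  -0.    0.05]
pos [ 556.4 -189.3   67.5] shift [-0.3 -0.7  1.5] F [-11.2   9.1  27.9] t 12.15 grip -0.001
scene diff vs first stroke 0
box [(226.189208984375, 162.3648681640625), (226.189208984375, 162.3648681640625)]Traceback (most recent call last):
  File "<stdin>", line 6, in <module>
IndexError: list index out of range
```

```bash
python3 - <<'E'
from h import *
c=load('sc4')['img'].astype(int);o=load('sc0')['img'].astype(int)
for n,(x0,y0,x1,y1) in(('valve',(470,325,545,368)),('span',(180,290,220,370)),('box',(250,385,305,455))): print(n,(np.abs(c-o)[y0:y1,x0:x1].max(2)>80).sum())
print(load('top5')['img'][285:360:12,180].tolist())
ctrl.finish_job();print(ctrl.sense()['force'])
E
```

```text
valve 0
span 0
box 0
[[166, 157, 130], [190, 180, 149], [207, 195, 162], [219, 207, 172], [228, 221, 185], [234, 227, 193], [233, 225, 190]]
the job is handed in; nothing more can be done
the job is handed in; nothing more can be done
```

I gripped the jack by its block, lifted it a few millimetres, set it down with the saddle under the marked lift point, and gave one full trial stroke. I then pressed the handle fully down again and handed the job in, still holding it, at about 12 s on the robot's clock. The hand-in gave no verdict.

- **Saddle position:** it measured within about 2 mm of the lift point in plan, both before and after the trial stroke. The jack had not moved between the two.
- **Trial stroke:** pressed down, the handle looked level against its stop and the arm was lifted. On release, the handle came fully up and the arm sagged back to its earlier position.
- **Final hold:** the fingertips press the pad with about 28 N downwards. There is also a side force of 9–11 N on each horizontal axis, and it did not shift the jack on the first stroke. The scene picture matches the first stroke exactly.
- **Bystanders:** the ball valve, spanner and blue box look unchanged from the start in the scene camera. The top-camera check confirmed only the box: it stopped with an error because the robot arm hid the valve, so the spanner was not checked there.

I could not read the joint angles or the saddle's contact force directly; those were judged from the pictures and the wrist force.

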